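# Fill the oedometer weight case and prove it level with the check bar

## Robot

A 6-joint arm with a two-finger parallel gripper is mounted at the origin on the work surface. World frame = base frame: x ahead of the robot, y to its left, z up, the work surface at z = 0. Lengths are in m, angles in rad, forces in N, time in s.
With the tool pointing down it reaches from about 0.4 to 0.825 m from the base axis. Payload 7 kg.
Tool frame: the origin (TCP) lies at the very end of the fingers, on their centre line; the grasp point (between the pads) lies 19 mm behind it (arm.grip_point_offset is the distance from the TCP to the grasp point, in m); z points along the fingers, y is the line along which they close (so a half turn about z gives the same grasp; the last joint's range is limited). The gripper opens to 88 mm and grips with 3 to 60 N. Pads are 19 mm wide; open, the fingers measure 130 mm over their backs; the gripper's body (78 mm by 193 mm) begins 47 mm behind the grasp point.
Start: joints at [-0.911, 0.359, 0.012, 0, -1.224, -0.288], TCP at [0.245, -0.629, 0.227] pointing down, gripper open.
Joint ranges: [-3.07, 3.07], [-1.43, 2.12], [-1.02, 1.25], [-3.03, 1.67], [-3.05, -0], [-3.03, 3.03]. Speed limits (rad/s): [2.39, 2.39, 3.01, 3.14, 3.14, 3.14].

## Interface

Orientations are given as [roll, pitch, yaw] about the fixed x, y, z axes, in that order (R = Rz(yaw) Ry(pitch) Rx(roll)).
In Python, from station import arm, cams gives the robot as it stands.
- The arm moves only by the shell command python3 -m handwheel 'ROWS' [FORCE]. ROWS is JSON, a list that holds one entry, the list of rows, each a list of 7 numbers: the shift along the tool's x, y, z normalised to -1 to 1, where 1 is 0.08 m, then the turn, a rotation vector about the tool's x, y, z normalised to -1 to 1, where 1 is 0.5 rad, then the closure in counts, from 0 (fully open) to 255 (shut). In form: [[[x, y, z, wx, wy, wz, hand], ...]]. A call has 1 to 5 rows; each row is the pose to reach, as a shift and turn from the pose commanded when the call began, along the tool's axes at that moment; what a row does not reach only later rows make up. A row lasts 1/8 s, in which the tool goes at most 62.5 mm and 10.7 degrees, less where a joint would pass 70% of its speed; a pose out of reach is approached as far as the arm can. A call with a number of a shift or a turn outside -1 to 1 is refused whole. A call with a gripper value outside its range is refused whole. The fingers move at their own pace and stop on an object; FORCE is the grip in N (left out, the last holds). Time passes only in rows, so rows that repeat a pose let the fingers close. It gives the time, the measured TCP pose, the force, the opening and the grip force at its end, in the units of the state.
- arm.get_state(): the state, without advancing time (a new reading comes with each control period).
- cams.grab_frame(name): name is "side" or "top"; returns the picture (384x512x3 uint8, blue, green, red); there is no depth.
- cams.camera_info(name): a dict with "camera_matrix" (3x3 intrinsics, pixels), "dist_coeffs" ([k1, k2, p1, p2, k3] as OpenCV has them; the pictures are not rectified), "R" (3x3) and "t" (3): a world point X has camera coordinates R X + t. Camera axes: x right, y down, z forward; pixel columns grow to the right and rows downward; lengths in m; the calibration is good to about 2 mm. A picture is of the moment at which its call begins. camera_info takes no time and is no camera call.
- arm.job_done(): hands the job in; it is judged then, once.
The state is a dict: "t": time; "q": joint angles; "qd": joint speeds; "joint_efforts": joint torques, N m; "eef_pos": TCP position; "ee_rot": TCP orientation; "force": force on the tool from outside, world axes, zero at the start; "moment": the same for the moment, N m; "width": finger opening in m; "gripper_force": force on a finger pad.
Only numpy, scipy, OpenCV 4.12 (cv2) and the standard library are available. Lean on these libraries where they do the work, as an engineer would, in place of code of your own. Each camera call takes 0.05 s, during which the arm holds its last target. There are 200 camera calls.

## Task

Fill the empty pocket of the grey weight case: of the three loose steel knob weights on the bench, take the one of the same size as the two already packed (the middle-sized one) and set it down upright on the pocket's floor; do not drop it in. Then prove that nothing stands above the rim by sliding the case's aluminium check bar over the pockets, all the way to the other end.

Things in the scene. Friction and masses are not known exactly. Their poses are not given: they have to be found in the camera images.
- weight_center (a point): Centre (half-way up its axis, z up) of the steel knob weight to pack: round base 56 mm across, 18 mm high, and a round stem 22 mm across to grasp, from 11 mm below to 29 mm above this point; 58 mm high in all, 0.3 to 0.6 kg. Upright on the bench among two others as wide, one 84 mm high (would jam the bar), one 34 mm: leave them. They stand in any order.
- pocket (a point): Floor centre of the empty pocket (any of three), 6 mm above the bench; y along the fixed grey case, 94 mm wide, 354 long. Rim 66 mm above this floor. Pockets 78 mm square in a row along y, 84 mm apart, walls 8 mm, dividers 6 mm thick and 30 high, a rim-high solid deck at each end. The other two hold weights like the one to pack, tops 8 mm below the rim.
- bar_grip (a point): Grip point in the middle of the check bar, 98 mm above the bench; x along the bar, y the way it slides. Aluminium bar across the case, 118 mm long, 16 mm thick (y: pinch here), from 22 mm below this point (4 mm above the rim) to 10 mm above it. Starts over the deck at the case's -y end (robot's right), slides to the deck at the +y end; cannot lift off.
- bar (a joint): Slide of the check bar along the case's +y, in m: 0 at the -y end (it starts within 12 mm of it), 0.308 at the stop at the +y end. Light friction, about 2 N; stays where it is left.
Things that resemble listed ones, but are neither listed nor needed, are in the scene too. What is shaped like the part that bears weight_center but orange or purple is not meant.

How it is judged:
By the outcome, as a careful person would: the job done as asked, in the order asked, and still so for the second after the job is handed in, with the robot touching nothing.
It also fails if it takes over 58 s, if anything falls off the work surface, if the arm or the gripper's body presses on something with over 40 N, if the wrist force passes 120 N, or if a joint passes its speed limit or range.

## Working session

There is one attempt and no reset: what is moved stays moved. The work goes in short steps, Python scripts to look and compute and a shell command to move; the robot and the scene stay as the last step left them, time stands still between calls to the robot, and variables do not carry over. Pictures are saved under pics/ and viewed, at most 10 in all, crops included, and the job is handed in when it is done.

```bash
mkdir -p pics; ls; python3 - <<'E'
from station import arm,cams
import cv2,numpy as np
for n in("top","side"):
    im=cams.grab_frame(n);cv2.imwrite(f"pics/{n}0.png",im)
    c=cams.camera_info(n);print(n,np.round(c["camera_matrix"],1).tolist(),c["dist_coeffs"],(-np.array(c["R"]).T@np.array(c["t"])).round(3), np.round(c["R"],2).tolist())
s=arm.get_state();print(s["t"],s["eef_pos"],s["ee_rot"],s["width"])
E
```

```text
pics
top [[351.6, 0.0, 264.1], [0.0, 351.6, 197.1], [0.0, 0.0, 1.0]] [-0.10511676  0.          0.          0.          0.        ] [0.531 0.043 0.939] [[0.03, -1.0, 0.02], [-1.0, -0.03, -0.04], [0.04, -0.01, -1.0]]
side [[430.5, 0.0, 262.7], [0.0, 430.5, 189.9], [0.0, 0.0, 1.0]] [-0.01852343  0.          0.          0.          0.        ] [0.446 0.77  1.005] [[-0.98, -0.18, 0.01], [-0.15, 0.76, -0.63], [0.11, -0.62, -0.78]]
0.1 [ 0.24504834 -0.62847865  0.22570482] [ 3.14007125e+00 -1.57227425e-04 -2.76987663e+00] 0.08741552890652984
```

View pics/top0.png

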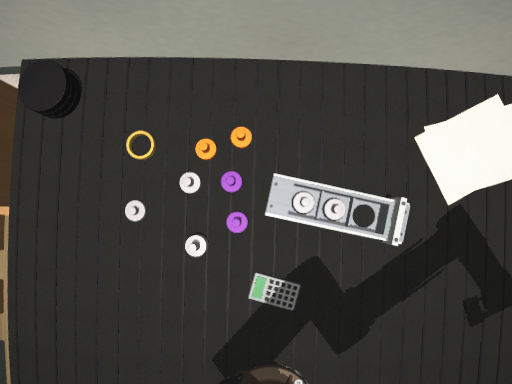

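View pics/side0.png

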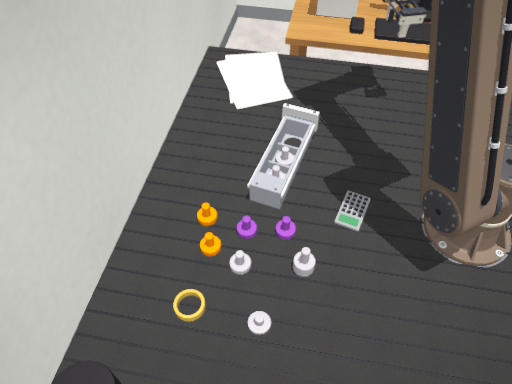

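Top view: the grey weights are at (190,182), (135,211) and (196,246). In the side view these are (240,262) medium, (259,322) short and (304,262) tall. The empty pocket is the one next to the bar, at top (363,215), and the bar is at (401,220). I'll enlarge and measure.

```bash
cat > h.py <<'E'
import numpy as np,cv2
from station import arm,cams
def ray(n,p):
    c=cams.camera_info(n);R=np.array(c["R"]);t=np.array(c["t"])
    u=cv2.undistortPoints(np.array(p,float).reshape(-1,1,2),np.array(c["camera_matrix"]),np.array(c["dist_coeffs"])).reshape(-1,2)
    return -R.T@t,np.c_[u,np.ones(len(u))]@R
def plane(n,p,z):
    o,d=ray(n,p);return o+d*((z-o[2])/d[:,2])[:,None]
def tri(pt,ps):
    o1,d1=ray("top",pt);o2,d2=ray("side",ps);d1=d1[0];d2=d2[0]
    s=np.linalg.lstsq(np.c_[d1,-d2],o2-o1,rcond=None)[0]
    a=o1+s[0]*d1;b=o2+s[1]*d2;return (a+b)/2,np.linalg.norm(a-b)
def proj(n,X):
    c=cams.camera_info(n)
    return cv2.projectPoints(np.array(X,float).reshape(-1,1,3),cv2.Rodrigues(np.array(c["R"]))[0],np.array(c["t"]),np.array(c["camera_matrix"]),np.array(c["dist_coeffs"]))[0].reshape(-1,2)
E
python3 - <<'E'
from h import *
T=cv2.imread("pics/top0.png");S=cv2.imread("pics/side0.png")
def blobs(im,lo):
    h=cv2.cvtColor(im,cv2.COLOR_BGR2HSV);m=cv2.inRange(h,(0,0,lo),(180,70,255))
    n,l,st,c=cv2.connectedComponentsWithStats(m)
    return [(c[i].round(1).tolist(),st[i].tolist()) for i in range(1,n) if 150<st[i][4]<6000]
for n,im in(("top",T),("side",S)):
    for b in blobs(im,110):
        if n=="top" and 60<b[0][0]<420 and 100<b[0][1]<300 or n=="side" and 150<b[0][0]<340 and b[0][1]>90: print(n,b, plane(n,[b[0]],0.01).round(3)[0])
A=cv2.resize(T[165:255,255:420],None,fx=4.8,fy=4.8,interpolation=cv2.INTER_CUBIC)
cv2.imwrite("pics/case.png",A)
B=cv2.resize(S[225:345,200:340],None,fx=3,fy=3,interpolation=cv2.INTER_CUBIC)
C=cv2.resize(T[165:265,115:215],None,fx=3.6,fy=3.6,interpolation=cv2.INTER_CUBIC)
cv2.imwrite("pics/w.png",np.hstack([B[:360,:420],C]))
E
```

```text
top ([189.3, 182.2], [179, 172, 22, 22, 349]) [0.6   0.229 0.01 ]
top ([323.5, 205.7], [265, 173, 131, 68, 4459]) [ 0.548 -0.128  0.01 ]
top ([400.8, 221.8], [391, 197, 19, 49, 514]) [ 0.511 -0.341  0.01 ]
top ([134.4, 210.4], [125, 200, 20, 22, 336]) [0.521 0.374 0.01 ]
top ([195.3, 245.7], [185, 235, 22, 22, 354]) [0.433 0.208 0.01 ]
top ([265.4, 286.9], [248, 273, 47, 30, 439]) [0.33 0.02 0.01]
side ([282.4, 155.7], [247, 103, 73, 106, 3781]) [ 0.549 -0.173  0.01 ]
side ([303.8, 262.1], [293, 247, 23, 30, 521]) [0.435 0.195 0.01 ]
side ([239.9, 262.4], [229, 250, 23, 25, 422]) [0.6   0.227 0.01 ]
side ([258.9, 322.2], [247, 311, 25, 24, 460]) [0.52  0.377 0.01 ]
```

View pics/case.png

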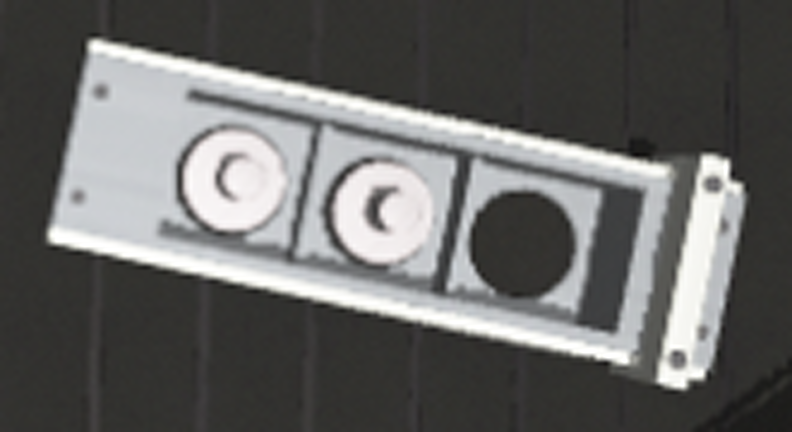

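View pics/w.png

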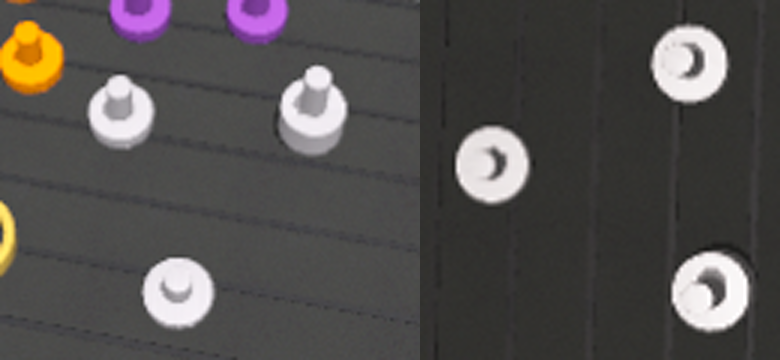

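The crop confirms the choice. The weight at top (189,182) / side (240,262) has the middle stem height; (196,246) is tall and (135,211) is flat. The case crop shows the empty pocket with a dark floor disc at about crop (522,243), and the bar strip centre at about (695,272).

```bash
python3 - <<'E'
from h import *
f=lambda *p:[[x/4.8+254.6,y/4.8+164.6] for x,y in p]
for k,a,b in(("med",(186.6,181.5),(239.3,251.8)),("tall",(192.2,247.3),(305.8,249.5)),("short",(134,210.3),(258.9,319))):print(k,tri(a,b)[0].round(3),round(tri(a,b)[1],4))
print("base",plane("top",[[189.3,182.2]],.014).round(4))
P=plane("top",f((92,42),(50,240),(672,165),(632,360)),.072).round(4);print("rim",P[:,:2].tolist())
print("W",np.linalg.norm(P[0]-P[1]),np.linalg.norm(P[2]-P[3]))
for a,b in((0,2),(1,3)):
    d=P[a]-P[b];print("len,yaw",np.linalg.norm(d),np.arctan2(-d[0],d[1]))
print("disc",plane("top",f((522,243)),.006).round(4))
B=plane("top",f((703,155),(730,160),(688,388),(660,380)),.108);print("bar",B.round(4)[:,:2].tolist(),B.mean(0))
E=P[:2].mean(0);yaw=np.arctan2(-(P[0]-P[2]+P[1]-P[3])[0],(P[0]-P[2]+P[1]-P[3])[1])
u=np.array([-np.sin(yaw),np.cos(yaw)]);v=np.array([np.cos(yaw),np.sin(yaw)])
c=E[:2]-u*.177;print("yaw",yaw,"case centre",c,"pockets",[(c+k*.084*u).round(4) for k in(-1,0,1)],"bar0",c-u*.154)
print("side disc",proj("side",[[*(c-.084*u),.006]]),proj("top",[[*(c-.084*u),.006]]))
for k in(0,1):print(proj("top",[[*(c+k*.084*u),.024]]))
E
```

```text
med [0.599 0.226 0.061] 0.0016
tall [0.436 0.202 0.084] 0.0012
short [0.521 0.373 0.018] 0.0
base [[0.5999 0.2286 0.014 ]]
rim [[0.6236, 0.0086], [0.5211, 0.0274], [0.5689, -0.2978], [0.4665, -0.2782]]
W 0.10420983638793416 0.10425890849227219
len,yaw 0.31124435737857165 -0.1766636721148901
len,yaw 0.3104392372107624 -0.17679945834843597
disc [[ 0.5257 -0.2379  0.006 ]]
bar [[0.5729, -0.2998], [0.5708, -0.314], [0.4557, -0.2943], [0.4594, -0.2796]] [ 0.51468715 -0.2969148   0.108     ]
yaw -0.17673147730571787 case centre [ 0.54123112 -0.15624298] pockets [array([ 0.5265, -0.2389]), array([ 0.5412, -0.1562]), array([ 0.556 , -0.0736])] bar0 [ 0.51415593 -0.30784421]
side disc [[292.30247437 143.194334  ]] [[363.7481499  214.93736469]]
[[334.94427671 208.57695038]]
[[303.7060797  202.04720812]]
```

The measurements agree:
- **Weight:** (0.600, 0.2285), top height 0.061 (nominal 0.058). The tall one measures 0.084 and the short one is clearly lower.
- **Pocket:** (0.526, -0.2385), from both the disc and the rim geometry.
- **Case yaw:** -0.177.

First I turn the tool to yaw -1.748, so it closes along case x.

```bash
python3 -m handwheel '[[[0,0,0,0,0,-0.35,0],[0,0,0,0,0,-0.7,0],[0,0,0,0,0,-1,0],[0,0,0,0,0,-1,0]]]' 30
python3 -m handwheel '[[[0,0,0,0,0,-0.35,0],[0,0,0,0,0,-0.7,0],[0,0,0,0,0,-1.0,0],[0,0,0,0,0,-1,0]]]'
cat >> h.py <<'E'
def go(x,y,z,yaw):
    from scipy.spatial.transform import Rotation as Ro
    s=arm.get_state();R=Ro.from_euler("xyz",s["ee_rot"]).as_matrix()
    d=R.T@(np.array([x,y,z])-s["eef_pos"])/.08
    w=Ro.from_matrix(R.T@Ro.from_euler("xyz",[np.pi,0,yaw]).as_matrix()).as_rotvec()/.5
    print("t",round(s["t"],2),"units",d.round(3),"turn",w.round(3),"F",np.round(s["force"],1),"w",round(s["width"],4),"g",s["gripper_force"])
E
python3 -c "
from h import *
go(.6,.2285,.226,-1.748)"
```

```text
t: 0.6
eef_pos: [0.2451, -0.6286, 0.2261]
ee_rot: [3.141, 0.0, -2.271]
force: [0.4, 0.2, -0.2]
width: 0.0876
gripper_force: 0.0
t: 1.1
eef_pos: [0.2452, -0.6287, 0.2263]
ee_rot: [3.141, 0.0, -1.774]
force: [0.4, -0.7, -1.0]
width: 0.0877
gripper_force: 0.0
t 1.1 units [-1.139e+01 -2.184e+00  7.000e-03] turn [ 0.001  0.001 -0.052] F [ 0.4 -0.7 -1. ] w 0.0877 g 0.0
```

```bash
python3 -m handwheel '[[[-0.5,-0.3,0,0,0,-0.05,0],[-1,-0.6,0,0,0,-0.05,0]]]' >/dev/null
python3 -m handwheel '[[[-0.5,-0.3,0,0,0,0,0],[-1,-0.6,0,0,0,0,0]]]' >/dev/null
python3 -m handwheel '[[[-0.5,-0.3,0,0,0,0,0],[-1,-0.6,0,0,0,0,0]]]' >/dev/null
python3 -m handwheel '[[[-0.5,-0.15,0,0,0,0,0],[-1,-0.3,0,0,0,0,0]]]' >/dev/null
python3 -m handwheel '[[[-0.5,0,0,0,0,0,0],[-1,0,0,0,0,0,0]]]' >/dev/null
python3 -m handwheel '[[[-0.5,0,0,0,0,0,0],[-1,0,0,0,0,0,0]]]' >/dev/null
python3 -m handwheel '[[[-0.5,0,0,0,0,0,0],[-1,0,0,0,0,0,0]]]' >/dev/null
python3 -m handwheel '[[[-0.5,0,0,0,0,0,0],[-1,0,0,0,0,0,0]]]' >/dev/null
python3 -m handwheel '[[[-0.5,0,0,0,0,0,0],[-1,0,0,0,0,0,0]]]' >/dev/null
python3 -m handwheel '[[[-0.5,0,0,0,0,0,0],[-1,0,0,0,0,0,0],[-1,0,0,0,0,0,0],[-1,0,0,0,0,0,0]]]'
python3 -c "
from h import *
go(.6,.2285,.1,-1.748)"
```

```text
t: 3.85
eef_pos: [0.5506, 0.1283, 0.2263]
ee_rot: [3.141, -0.0, -1.748]
force: [0.1, 0.2, 0.3]
width: 0.0875
gripper_force: 0.0
t 3.85 units [-1.342 -0.388  1.578] turn [ 0.001 -0.001  0.   ] F [0.1 0.2 0.3] w 0.0875 g 0.0
```

```bash
python3 -m handwheel '[[[-0.5,-0.2,0.4,0,0,0,110],[-0.8,-0.38,0.8,0,0,0,110]]]' >/dev/null
python3 -m handwheel '[[[-0.54,0,0.4,0,0,0,110],[-0.54,0,0.78,0,0,0,110],[-0.54,0,0.78,0,0,0,110],[-0.54,0,0.78,0,0,0,110]]]'
python3 -c "
from h import *
go(.6,.2285,.024,-1.748)
cv2.imwrite('pics/s1.png',cv2.resize(cams.grab_frame('side')[180:320,170:340],None,fx=4,fy=4))"
```

```text
t: 4.6
eef_pos: [0.6001, 0.2281, 0.1016]
ee_rot: [-3.14, 0.001, -1.746]
force: [0.9, -0.3, -1.0]
width: 0.0497
gripper_force: 0.0
t 4.6 units [-0.005  0.004  0.97 ] turn [-0.002  0.001  0.003] F [ 0.9 -0.3 -1. ] w 0.0497 g 0.0
```

View pics/s1.png

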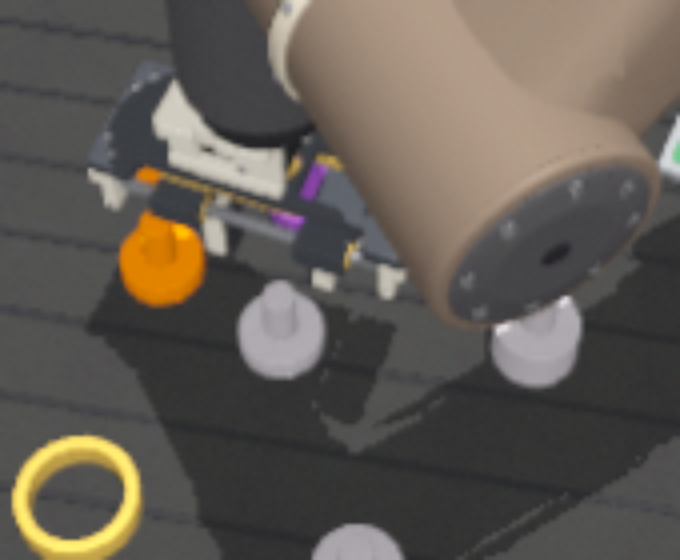

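The fingers straddle the grey medium weight (crop (280,305)), and the orange and tall ones are clear of them. Descend and grip.

```bash
python3 -m handwheel '[[[0,0,0.3,0,0,0,110],[0,0,0.6,0,0,0,110],[0,0,0.8,0,0,0,110],[0,0,0.97,0,0,0,110],[0,0,0.97,0,0,0,110]]]'
python3 -m handwheel '[[[0,0,0,0,0,0,200],[0,0,0,0,0,0,255],[0,0,0,0,0,0,255],[0,0,0,0,0,0,255],[0,0,0,0,0,0,255]]]' 30
python3 -m handwheel '[[[0,0,-0.2,0,0,0,255],[0,0,-0.5,0,0,0,255],[0,0,-1,0,0,0,255],[0,0,-1,0,0,0,255]]]'
python3 -c "
from h import *
go(.526,-.2385,.13,-1.748)"
```

```text
t: 5.28
eef_pos: [0.5991, 0.2284, 0.0221]
ee_rot: [3.141, -0.001, -1.745]
force: [-0.3, -0.4, -0.1]
width: 0.0495
gripper_force: 0.0
t: 5.9
eef_pos: [0.5997, 0.2289, 0.023]
ee_rot: [-3.141, 0.001, -1.745]
force: [0.0, 0.3, 3.1]
width: 0.021
gripper_force: 30.0
t: 6.4
eef_pos: [0.6011, 0.2298, 0.1066]
ee_rot: [-3.137, 0.004, -1.744]
force: [0.9, 1.4, -4.1]
width: 0.0209
gripper_force: 30.0
t 6.4 units [ 5.927 -0.087 -0.317] turn [-0.009  0.008  0.007] F [ 0.9  1.4 -4.1] w 0.0209 g 29.999323388328776
```

```bash
python3 -m handwheel '[[[0,0,-0.4,0,0,0,255],[0.3,0,-0.5,0,0,0,255],[0.7,0,-0.5,0,0,0,255],[1,0,-0.5,0,0,0,255]]]' >/dev/null
python3 -m handwheel '[[[0.4,0,0,0,0,0,255],[0.8,0,0,0,0,0,255],[1,0,0,0,0,0,255]]]' >/dev/null
python3 -m handwheel '[[[0.4,0,0,0,0,0,255],[0.8,0,0,0,0,0,255],[1,0,0,0,0,0,255]]]' >/dev/null
python3 -m handwheel '[[[0.4,0,0,0,0,0,255],[0.8,0,0,0,0,0,255],[1,0,0,0,0,0,255]]]' >/dev/null
python3 -m handwheel '[[[0.4,0,0,0,0,0,255],[0.8,0,0,0,0,0,255],[1,0,0,0,0,0,255]]]' >/dev/null
python3 -m handwheel '[[[0.4,-0.04,0,0,0,0,255],[0.7,-0.09,0,0,0,0,255],[0.9,-0.09,0,0,0,0,255],[0.9,-0.09,0,0,0,0,255],[0.9,-0.09,0,0,0,0,255]]]'
python3 -c "
from h import *
go(.526,-.2385,.029,-1.748)
cv2.imwrite('pics/t2.png',cv2.resize(np.hstack([cams.grab_frame('top')[150:260,240:430],cams.grab_frame('side')[80:190,200:350]]),None,fx=2.3,fy=2.3))"
```

```text
t: 9.02
eef_pos: [0.5248, -0.2369, 0.1425]
ee_rot: [3.141, 0.0, -1.745]
force: [-0.2, 1.1, -4.2]
width: 0.0213
gripper_force: 30.0
t 9.03 units [ 0.017 -0.019  1.418] turn [0.    0.    0.007] F [-0.2  1.1 -4.2] w 0.0213 g 29.999511275673285
```

View pics/t2.png

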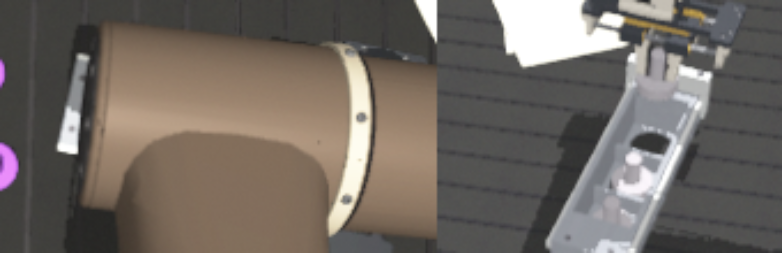

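The weight hangs upright over the pocket area, with the bar just beyond it. Lower it, slowly at the end.

```bash
python3 -m handwheel '[[[0,-0.02,0.25,0,0,0,255],[0,-0.02,0.5,0,0,0,255],[0,-0.02,0.75,0,0,0,255],[0,-0.02,0.9,0,0,0,255],[0,-0.02,0.9,0,0,0,255]]]'
python3 -m handwheel '[[[0,0,0.15,0,0,0,255],[0,0,0.3,0,0,0,255],[0,0,0.4,0,0,0,255],[0,0,0.4,0,0,0,255]]]'
python3 -c "
from h import *
go(.526,-.2385,.029,-1.748)"
```

```text
t: 9.75
eef_pos: [0.526, -0.2373, 0.0699]
ee_rot: [3.14, -0.0, -1.744]
force: [-0.6, 0.4, -4.1]
width: 0.0211
gripper_force: 30.0
t: 10.25
eef_pos: [0.5258, -0.2376, 0.0377]
ee_rot: [3.14, -0.0, -1.745]
force: [0.1, -0.3, -4.0]
width: 0.0214
gripper_force: 30.0
t 10.25 units [ 0.01  -0.005  0.109] turn [ 0.003 -0.     0.006] F [ 0.1 -0.3 -4. ] w 0.0214 g 29.999330764403567
```

```bash
python3 -m handwheel '[[[0,0,0.03,0,0,0,255],[0,0,0.06,0,0,0,255],[0,0,0.08,0,0,0,255],[0,0,0.08,0,0,0,255]]]'
python3 -m handwheel '[[[0,0,0.015,0,0,0,255],[0,0,0.03,0,0,0,255],[0,0,0.03,0,0,0,255]]]'
```

```text
t: 10.75
eef_pos: [0.5263, -0.2377, 0.0321]
ee_rot: [3.141, -0.0, -1.745]
force: [0.8, 1.2, -4.7]
width: 0.0212
gripper_force: 30.0
t: 11.12
eef_pos: [0.5263, -0.2377, 0.0296]
ee_rot: [3.141, -0.0, -1.745]
force: [-0.0, -0.5, -3.8]
width: 0.0212
gripper_force: 30.0
```

```bash
python3 -m handwheel '[[[0,0,0.015,0,0,0,255],[0,0,0.015,0,0,0,255],[0,0,0.015,0,0,0,255]]]'
python3 -m handwheel '[[[0,0,0.01,0,0,0,255],[0,0,0.01,0,0,0,255],[0,0,0.01,0,0,0,255]]]'
```

```text
t: 11.5
eef_pos: [0.5265, -0.2377, 0.029]
ee_rot: [-3.141, -0.0, -1.745]
force: [-2.3, 1.1, 3.6]
width: 0.0212
gripper_force: 30.0
t: 11.88
eef_pos: [0.5265, -0.2377, 0.029]
ee_rot: [-3.141, -0.0, -1.744]
force: [-4.4, 3.5, 11.7]
width: 0.0214
gripper_force: 30.0
```

Contact at TCP 0.029, as expected for the floor. Release with a small opening and rise.

```bash
python3 -m handwheel '[[[0,0,-0.01,0,0,0,200],[0,0,-0.01,0,0,0,172],[0,0,-0.01,0,0,0,172],[0,0,-0.01,0,0,0,172]]]'
python3 -m handwheel '[[[0,0,-0.15,0,0,0,172],[0,0,-0.4,0,0,0,172],[0,0,-0.7,0,0,0,172],[0,0,-1,0,0,0,172],[0,0,-1,0,0,0,172]]]'
python3 -m handwheel '[[[0,0,-0.5,0,0,0,172],[0,0,-1,0,0,0,172]]]'
python3 -c "
from h import *
go(.5145,-.302,.2,-1.748)"
```

```text
t: 12.38
eef_pos: [0.5265, -0.2377, 0.0285]
ee_rot: [-3.141, -0.0, -1.745]
force: [-0.2, 0.2, 0.3]
width: 0.0289
gripper_force: 0.0
t: 13.0
eef_pos: [0.528, -0.238, 0.1115]
ee_rot: [-3.137, -0.0, -1.744]
force: [0.3, 0.3, -0.7]
width: 0.0285
gripper_force: 0.0
t: 13.25
eef_pos: [0.5258, -0.2376, 0.1892]
ee_rot: [3.14, -0.0, -1.745]
force: [0.4, -1.0, -0.7]
width: 0.0283
gripper_force: 0.0
t 13.25 units [ 0.817 -0.001 -0.135] turn [ 0.003 -0.     0.006] F [ 0.4 -1.  -0.7] w 0.0283 g 0.0
```

```bash
python3 -m handwheel '[[[0.5,0,0,0,0,0.35,120],[0.8,0,0,0,0,0.7,120],[0.8,0,0,0,0,1,120],[0.8,0,0,0,0,1,120]]]' >/dev/null
python3 -m handwheel '[[[0,0,0,0,0,0.35,120],[0,0,0,0,0,0.7,120],[0,0,0,0,0,1,120],[0,0,0,0,0,1,120]]]' >/dev/null
python3 -m handwheel '[[[0,0,0,0,0,0.35,120],[0,0,0,0,0,0.7,120],[0,0,0,0,0,1,120],[0,0,0,0,0,1,120]]]' >/dev/null
python3 -m handwheel '[[[0,0,0,0,0,0.14,120],[0,0,0,0,0,0.14,120],[0,0,0,0,0,0.14,120]]]'
python3 -c "
from h import *
go(.5145,-.2985,.15,2.965)
cv2.imwrite('pics/t3.png',cv2.resize(np.hstack([cams.grab_frame('top')[150:260,240:430],cams.grab_frame('side')[80:190,200:350]]),None,fx=2.3,fy=2.3))"
```

```text
t: 15.12
eef_pos: [0.5153, -0.3006, 0.1886]
ee_rot: [3.142, 0.0, 2.973]
force: [-1.0, -0.1, 0.0]
width: 0.0465
gripper_force: 0.0
t 15.12 units [0.014 0.025 0.482] turn [0.    0.    0.016] F [-1.  -0.1  0. ] w 0.0465 g 0.0
```

View pics/t3.png

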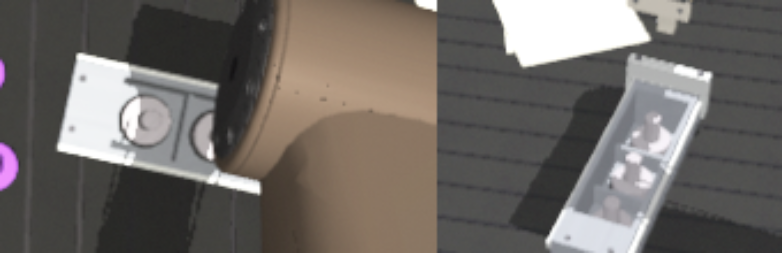

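The new weight stands upright in the third pocket (side crop (652,130)) at the same height as its neighbours, and the bar is untouched. Next: lower over the bar and pinch it.

```bash
python3 -m handwheel '[[[0.01,0.02,0.3,0,0,0.016,120],[0.01,0.02,0.6,0,0,0.016,120],[0.01,0.02,0.8,0,0,0.016,120],[0.01,0.02,0.8,0,0,0.016,120]]]'
python3 -m handwheel '[[[0,0,0.2,0,0,0,120],[0,0,0.4,0,0,0,120],[0,0,0.53,0,0,0,120],[0,0,0.53,0,0,0,120]]]'
python3 -m handwheel '[[[0,0,0,0,0,0,180],[0,0,0,0,0,0,210],[0,0,0,0,0,0,255],[0,0,0,0,0,0,255]]]' 15
python3 -c "
from h import *
go(.5145+.054,-.2985+.303,.081,2.965)"
```

```text
t: 15.72
eef_pos: [0.5141, -0.2989, 0.1234]
ee_rot: [3.142, -0.002, 2.961]
force: [-0.1, 0.1, 0.6]
width: 0.0463
gripper_force: 0.0
t: 16.23
eef_pos: [0.5141, -0.2988, 0.081]
ee_rot: [3.141, -0.002, 2.96]
force: [-0.7, 0.2, 0.6]
width: 0.0464
gripper_force: 0.0
t: 16.73
eef_pos: [0.515, -0.2989, 0.0825]
ee_rot: [3.141, 0.001, 2.96]
force: [0.3, 1.4, 1.6]
width: 0.016
gripper_force: 15.0
t 16.73 units [0.026 3.851 0.02 ] turn [ 0.     0.001 -0.009] F [0.3 1.4 1.6] w 0.016 g 14.999059438705444
```

Pinched at 16 mm. Slide toward +y.

```bash
python3 -m handwheel '[[[0,0.2,0,0,0,0,255],[0,0.4,0,0,0,0,255],[0,0.6,0,0,0,0,255],[0,0.8,0,0,0,0,255],[0,1,0,0,0,0,255]]]'
python3 -m handwheel '[[[0,0.2,0,0,0,0,255],[0,0.4,0,0,0,0,255],[0,0.6,0,0,0,0,255],[0,0.8,0,0,0,0,255],[0,1,0,0,0,0,255]]]'
```

```text
t: 17.35
eef_pos: [0.5299, -0.2191, 0.0825]
ee_rot: [-3.142, 0.001, 2.961]
force: [2.0, -2.8, 2.8]
width: 0.0158
gripper_force: 15.0
t: 17.98
eef_pos: [0.5446, -0.1406, 0.0825]
ee_rot: [3.141, 0.002, 2.961]
force: [4.6, -3.2, 3.9]
width: 0.0157
gripper_force: 15.0
```

```bash
python3 -m handwheel '[[[-0.01,0.2,0,0,0,0,255],[-0.02,0.4,0,0,0,0,255],[-0.02,0.6,0,0,0,0,255],[-0.02,0.8,0,0,0,0,255],[-0.02,1,0,0,0,0,255]]]'
python3 -m handwheel '[[[0,0.15,0,0,0,0,255],[0,0.3,0,0,0,0,255],[0,0.45,0,0,0,0,255],[0,0.6,0,0,0,0,255],[0,0.6,0,0,0,0,255]]]'
```

```text
t: 18.6
eef_pos: [0.5593, -0.0624, 0.0825]
ee_rot: [-3.141, -0.001, 2.96]
force: [0.2, -2.3, 6.7]
width: 0.0159
gripper_force: 15.0
t: 19.23
eef_pos: [0.5683, -0.0145, 0.0825]
ee_rot: [3.141, 0.0, 2.961]
force: [1.6, 1.1, 8.2]
width: 0.0161
gripper_force: 15.0
```

```bash
python3 -m handwheel '[[[0,0.03,-0.01,0,0,0,255],[0,0.06,-0.01,0,0,0,255],[0,0.06,-0.01,0,0,0,255]]]'
python3 -m handwheel '[[[0,0.03,0,0,0,0,255],[0,0.03,0,0,0,0,255],[0,0.03,0,0,0,0,255]]]'
python3 -m handwheel '[[[0,0.03,0,0,0,0,255],[0,0.03,0,0,0,0,255],[0,0.03,0,0,0,0,255]]]'
```

```text
t: 19.6
eef_pos: [0.569, -0.0107, 0.0826]
ee_rot: [3.141, -0.0, 2.96]
force: [3.5, -0.0, -0.5]
width: 0.016
gripper_force: 15.0
t: 19.98
eef_pos: [0.5693, -0.0086, 0.0826]
ee_rot: [3.141, -0.0, 2.96]
force: [4.9, 1.4, -3.2]
width: 0.016
gripper_force: 15.0
t: 20.35
eef_pos: [0.5697, -0.0066, 0.0826]
ee_rot: [-3.141, -0.001, 2.96]
force: [4.8, -0.8, -4.3]
width: 0.0155
gripper_force: 15.0
```

```bash
python3 -m handwheel '[[[-0.02,0.03,0,0,0,0,255],[-0.02,0.03,0,0,0,0,255],[-0.02,0.03,0,0,0,0,255]]]'
python3 -m handwheel '[[[0,0.02,0,0,0,0,255],[0,0.02,0,0,0,0,255],[0,0.02,0,0,0,0,255]]]'
python3 -m handwheel '[[[0,0.02,0,0,0,0,255],[0,0.02,0,0,0,0,255],[0,0.02,0,0,0,0,255]]]'
```

```text
t: 20.72
eef_pos: [0.5701, -0.0048, 0.0825]
ee_rot: [-3.141, -0.003, 2.96]
force: [-5.9, -0.2, 2.8]
width: 0.0162
gripper_force: 15.0
t: 21.1
eef_pos: [0.5702, -0.0037, 0.0825]
ee_rot: [-3.14, -0.003, 2.96]
force: [-5.4, -3.0, 3.0]
width: 0.0159
gripper_force: 15.0
t: 21.48
eef_pos: [0.5703, -0.0037, 0.0825]
ee_rot: [-3.138, -0.004, 2.96]
force: [-3.7, -10.7, 3.0]
width: 0.0158
gripper_force: 15.0
```

The stop is felt: force in y rises to -11 N with no further motion, after 0.300 m of travel. Ease off, release and retreat.

```bash
python3 -m handwheel '[[[0,-0.015,0,0,0,0,255],[0,-0.015,0,0,0,0,210],[0,-0.015,0,0,0,0,130],[0,-0.015,0,0,0,0,130],[0,-0.015,0,0,0,0,130]]]'
python3 -m handwheel '[[[0,0,-0.2,0,0,0,130],[0,0,-0.6,0,0,0,130],[0,0,-1,0,0,0,130],[0,0,-1,0,0,0,130]]]'
python3 -m handwheel '[[[0,0,-0.5,0,0,0,130],[0,0.5,-1,0,0,0,130],[0,1,-1,0,0,0,130]]]'
python3 -m handwheel '[[[0,0.5,0,0,0,0,130],[0,1,0,0,0,0,130],[0,1,0,0,0,0,130]]]'
python3 -m handwheel '[[[0,0.5,0,0,0,0,130],[0,1,0,0,0,0,130],[0,1,0,0,0,0,130]]]'
python3 -c "
from h import *
cv2.imwrite('pics/t4.png',cv2.resize(np.hstack([cams.grab_frame('top')[150:260,240:430],cams.grab_frame('side')[80:240,200:350][:160:1][20:130]]),None,fx=2.3,fy=2.3))"
```

```text
t: 22.1
eef_pos: [0.5726, -0.0022, 0.083]
ee_rot: [3.141, 0.0, 2.961]
force: [0.7, -0.2, -0.5]
width: 0.0395
gripper_force: 0.0
t: 22.6
eef_pos: [0.5744, -0.002, 0.167]
ee_rot: [3.139, 0.006, 2.961]
force: [0.7, 0.2, -0.1]
width: 0.0429
gripper_force: 0.0
t: 22.98
eef_pos: [0.5885, 0.0772, 0.2472]
ee_rot: [3.138, 0.006, 2.96]
force: [0.5, -0.4, -1.1]
width: 0.0426
gripper_force: 0.0
t: 23.35
eef_pos: [0.6012, 0.1573, 0.2425]
ee_rot: [-3.141, -0.001, 2.963]
force: [0.9, -0.5, 1.3]
width: 0.0431
gripper_force: 0.0
t: 23.72
eef_pos: [0.6155, 0.2352, 0.2423]
ee_rot: [-3.141, -0.001, 2.962]
force: [0.1, -0.3, 0.4]
width: 0.043
gripper_force: 0.0
```

View pics/t4.png

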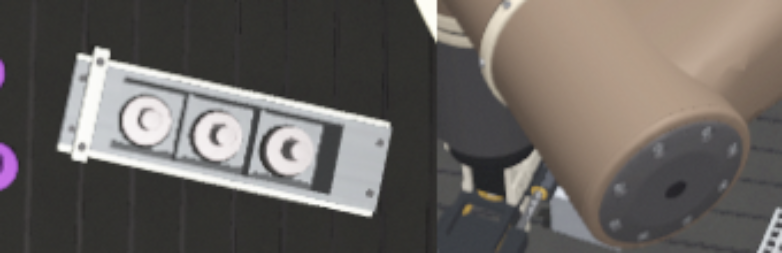

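The top view shows all three pockets filled with upright weights, at crop (145,120), (215,135) and (287,150). The bar is on the +y deck at crop (90,105), and its stop position matches the predicted 0.308 travel.

```bash
python3 -c "
from station import arm
print(arm.job_done())"
```

```text
the job is handed in; nothing more can be done
None
```

The middle-sized weight is upright on the floor of the empty pocket, the check bar slid over all three pockets to its stop at the +y end, and the job is handed in (about 24 s of the 58 s used; no verdict came back).

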